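# Flip a spot plate onto the draining board

### The arm

A 7-joint arm with a two-finger parallel gripper is mounted at the origin on the work surface. World frame = base frame: x ahead of the robot, y to its left, z up, the work surface at z = 0. Lengths are in mm, angles in rad, forces in N, time in s.
With the tool pointing down it reaches from about 350 to 900 mm from the base axis. Payload 19.9 kg.
Tool frame: the origin (TCP) lies midway between the tips of the shut fingers; the grasp point (between the pads) lies 19 mm behind it; z points along the fingers, y is the direction in which the jaws open and shut (so a half turn about z gives the same grasp; the last joint's range is limited). The gripper opens to 85 mm and grips with 20 to 120 N. Pads are 22 mm wide; open, the fingers measure 114 mm over their backs; the gripper's body (76 mm by 85 mm) begins 54 mm behind the grasp point. The pads swing forward as they close: fully open they stand 13 mm farther back than shut.
Start: joints at [-1.377, 0.417, -0.01, 1.614, 0.005, 1.111, -0.053], TCP at [146.004, 607.688, 231.26] pointing down, gripper open.
Joint ranges: [-2.81, 2.81], [-0.39, 2.02], [-1.27, 1.25], [0.06, 2.57], [-1.19, 4.33], [0.19, 2], [-2.82, 2.82]. Speed limits (rad/s): [1.89, 1.89, 2.39, 2.39, 3.01, 3.01, 3.01].

### API

Orientations are given as [roll, pitch, yaw] about the fixed x, y, z axes, in that order (R = Rz(yaw) Ry(pitch) Rx(roll)).
In Python, from cell import monitor, snapshot, workorder gives the robot as it stands. The module is installed in compiled form; this text tells all that it offers.
- The arm moves only by the shell command python3 -m crank 'ROWS' [FORCE]. ROWS is JSON, one flat list of numbers, 5 for each row, row after row: the shift along the tool's x, y, z in cm, then the turn about the tool's z in degrees, then the finger opening in cm, from 0 to 8.54. In form: [tx, ty, tz, spin, gripper, tx, ty, tz, spin, gripper, ...]. A call has 1 to 8 rows; each row is the pose to reach, as a shift and turn from the pose commanded when the call began, along the tool's axes at that moment; what a row does not reach only later rows make up. A row lasts 1/10 s, in which the tool goes at most 50 mm and 8.59 degrees, less where a joint would pass 70% of its speed; a pose out of reach is approached as far as the arm can. A call with a gripper value outside its range is refused whole. The fingers move at their own pace and stop on an object; FORCE is the grip in N (left out, the last holds). Time passes only in rows, so rows that repeat a pose let the fingers close. It gives the time, the measured TCP pose, the force and the opening at its end, in the units of the state.
- monitor.get_state(): the state, without advancing time (a new reading comes with each control period).
- snapshot(name): name is "scene" or "top" or "wrist"; returns a dict with "color" (400x640x3 uint8, blue, green, red), "fx", "fy", "cx", "cy" (pixels), "dist" ([k1, k2, p1, p2, k3] as OpenCV has them; the pictures are not rectified), "R" (3x3) and "t" (3): a world point X has camera coordinates R X + t. Camera axes: x right, y down, z forward; pixel columns grow to the right and rows downward; lengths in mm; the calibration is good to about 2 mm. A picture is of the moment at which its call begins. There is no depth.
- workorder.job_done(): hands the job in, once; it reports no verdict.
The state is a dict: "time_s": time; "joint_pos": joint angles; "dq": joint speeds; "joint_efforts": joint torques, N m; "tcp_pos": TCP position; "tcp_rot": TCP orientation; "wrist_force": force on the tool from outside, world axes, zero at the start; "moment": the same for the moment, N m; "finger_gap": finger opening in mm.
Only numpy, scipy, OpenCV 4.12 (cv2) and the standard library are available. Lean on these libraries where they do the work, as an engineer would, in place of code of your own. Each camera call takes 0.05 s, during which the arm holds its last target.

### The job

The rinsed spot plate has to drain: push it flat along the bench up against the front edge of the draining board, tip it up on that edge and over, so that it falls wells-down on the board, then push it on until the whole plate lies flat on the board. Only push it with the fingertips, never pick it up off its support, and do not disturb the other glassware and bottles.

Things in the scene. Friction and masses are not known exactly. Their poses are not given: they have to be found in the camera images.
- spot_plate: loose white plastic spot plate, about 130 g. Flange 92 (its x) x 112 (its y) x 8 mm with 12 grey round wells in its top face, on a foot 70 x 90 x 6 mm (14 mm in all): the flange overhangs the foot by 11 mm all round, 6 mm above the bench. Origin: centre of the foot's underside; z points out of the well side, up at the start; x points towards the board at the start, within 0.2 rad of the board's x.
- drain_board: fixed draining board, steel slab with a flat dark ribbed rubber top, 140 (its x) x 340 (its y) x 20 mm high. Origin: at bench height, middle of the upright front face that looks to the robot; x points away from the robot, so the slab spans x 0 to 140, y -170 to 170, z 0 to 20 mm. The spot plate starts 8 to 50 mm in front of it; pressed against it, friction lets rising fingertips tip it up.
- plate_corner0 (a point): corner of the spot plate's well-side face at plate x 46 mm, y 56 mm, z 14 mm (outer rim of the flange)
- plate_corner1 (a point): corner of the spot plate's well-side face at plate x 46 mm, y -56 mm, z 14 mm (outer rim of the flange)
- plate_corner2 (a point): corner of the spot plate's well-side face at plate x -46 mm, y 56 mm, z 14 mm (outer rim of the flange)
- plate_corner3 (a point): corner of the spot plate's well-side face at plate x -46 mm, y -56 mm, z 14 mm (outer rim of the flange)
- small_beaker: bystander: glass beaker, 42 mm wide, 50 mm high, standing near one side edge of the draining board's top. Origin: centre of its underside
- dish: bystander: round white dish, 52 mm wide, 14 mm high, lying near the other side edge of the draining board's top. Origin: centre of its underside
- beaker_left: bystander: glass beaker, 58 mm wide, 70 mm high, on the bench beside the spot plate. Origin: centre of its underside
- beaker_right: bystander: the same beaker on the other side of the spot plate
- wash_bottle: bystander: white plastic bottle, 60 mm wide, 150 mm high, on the bench beside the draining board. Origin: centre of its underside
- jar: bystander: amber glass jar with a black cap, 56 mm wide, 80 mm high, on the bench beside the draining board. Origin: centre of its underside
Things that resemble listed ones, but are neither listed nor needed, are in the scene too. Several things have the shape of the spot_plate; the one meant has the colours described above.

How it is judged (in metres and radians):
On the way, in this order (a step that is already met when the one before it is completed fails the run):
1. the spot plate, still wells-up, has been pushed against the front edge of the draining board (an edge within 6 mm of it, not tipped more than about 30 degrees) (angle between spot_plate's own z axis and vertical below 0.5 rad and height (world z) of spot_plate below 0.03 m and x of any of plate_corner0, plate_corner1 in the frame of drain_board above -0.006 m), for 0.05 s.
2. the plate is tipped up on edge at the front edge of the board, its lower edge still below the board's top (angle between spot_plate's own z axis and vertical between 1.1 and 2.2 rad and height (world z) of each of plate_corner0, plate_corner1 below 0.028 m and x of each of plate_corner0, plate_corner1 in the frame of drain_board above -0.04 m), for 0.05 s.
At the end, for the whole second after the job is handed in: the spot plate lies at rest flat on the draining board, wells down (within about 6 degrees), with all four corners over the board's top (2 mm allowance) (angle between spot_plate's own z axis and vertical above 3.04 rad and linear speed of spot_plate below 0.01 m/s and angular speed of spot_plate below 0.1 rad/s and height (world z) of plate_corner0 between 0.015 and 0.026 m and height (world z) of plate_corner1 between 0.015 and 0.026 m and height (world z) of plate_corner2 between 0.015 and 0.026 m and height (world z) of plate_corner3 between 0.015 and 0.026 m and x of plate_corner0 in the frame of drain_board between -0.002 and 0.142 m and x of plate_corner1 in the frame of drain_board between -0.002 and 0.142 m and x of plate_corner2 in the frame of drain_board between -0.002 and 0.142 m and x of plate_corner3 in the frame of drain_board between -0.002 and 0.142 m and y of plate_corner0 in the frame of drain_board between -0.172 and 0.172 m and y of plate_corner1 in the frame of drain_board between -0.172 and 0.172 m and y of plate_corner2 in the frame of drain_board between -0.172 and 0.172 m and y of plate_corner3 in the frame of drain_board between -0.172 and 0.172 m); the robot touches nothing.
It fails at once if the spot plate is lifted: all its corners more than 35 mm above the bench at once (height (world z) of each of plate_corner0, plate_corner1, plate_corner2, plate_corner3 above 0.035 m).
It fails at once if a bystander is moved more than 20 mm or tipped by more than 0.3 rad (distance of any of small_beaker, dish, beaker_left, beaker_right, wash_bottle, jar from where it was at the start of the episode above 0.02 m or angle between any of small_beaker, dish, beaker_left, beaker_right, wash_bottle, jar's own z axis and vertical above 0.3 rad).
It also fails if it takes over 51 s, if anything falls off the work surface, if the arm or the gripper's body presses on something with over 40 N, if the wrist force passes 120 N, or if a joint passes its speed limit or range.

## Working session

There is one attempt and no reset: what is moved stays moved. The work goes in short steps, Python scripts to look and compute and a shell command to move; the robot and the scene stay as the last step left them, time stands still between calls to the robot, and variables do not carry over. Pictures are saved under pics/ and viewed, and the job is handed in when it is done.

```bash
mkdir -p pics; cat > h.py <<'E'
import numpy as np, cv2
from cell import monitor, snapshot, workorder
def snap(n,fn=None):
    s=snapshot(n)
    if fn: cv2.imwrite('pics/'+fn+'.png',s['color'])
    return s
def K(s): return np.array([[s['fx'],0,s['cx']],[0,s['fy'],s['cy']],[0,0,1]],float)
def ray(s,px,z):
    p=cv2.undistortPoints(np.array(px,float).reshape(-1,1,2),K(s),np.array(s['dist'],float)).reshape(-1,2)
    R=np.array(s['R']);t=np.array(s['t']).reshape(3)
    o=-R.T@t; d=np.c_[p,np.ones(len(p))]@R
    return o+d*((z-o[2])/d[:,2])[:,None]
def proj(s,X):
    return cv2.projectPoints(np.array(X,float).reshape(-1,1,3),cv2.Rodrigues(np.array(s['R'],float))[0],np.array(s['t'],float).reshape(3),K(s),np.array(s['dist'],float))[0].reshape(-1,2)
E
python3 - <<'E'
from h import *
for n in ('scene','top','wrist'):
    s=snap(n,n+'0'); print(n,-np.array(s['R']).T@np.array(s['t']).reshape(3), s['fx'])
print(monitor.get_state())
E
```

```text
scene [1297.41627783  644.80902592  682.03415367] 409.25707307102374
top [ 485.13252054   35.14320491 1138.68192014] 434.75062654476295
wrist [ 63.0824771  627.87397192 373.14578187] 315.381892915288
{'time_s': 0.15, 'joint_pos': array([-1.37647605,  0.41785562, -0.01029309,  1.61401579,  0.00471003,
        1.11066631, -0.05299941]), 'dq': array([-0.0011029 , -0.00056473,  0.00147354, -0.00184752, -0.00159881,
        0.00017181, -0.00053687]), 'joint_efforts': array([ 1.42522029e-03, -8.64742756e+01,  6.79993238e-01, -4.35065067e+01,
        1.92606251e-02,  5.75064565e-03,  7.17355988e-05]), 'tcp_pos': array([145.98140528, 607.45598977, 230.80075609]), 'tcp_rot': array([-3.14067505e+00,  9.00742931e-05,  2.90577598e+00]), 'wrist_force': array([-0.87809721,  0.65528242,  0.03931745]), 'moment': array([0.07287363, 0.03449556, 0.01705313]), 'finger_gap': 84.93559660348416}
```

View pics/top0.png

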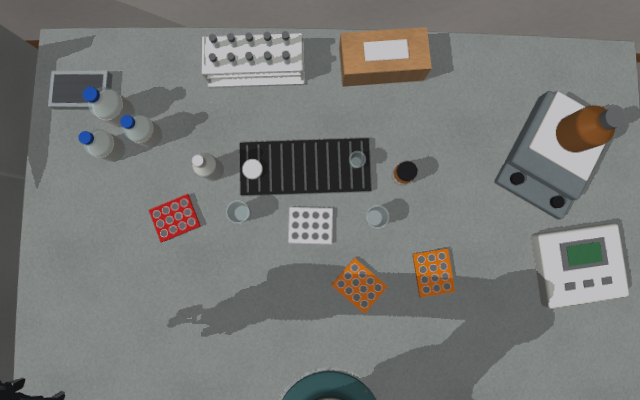

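View pics/scene0.png

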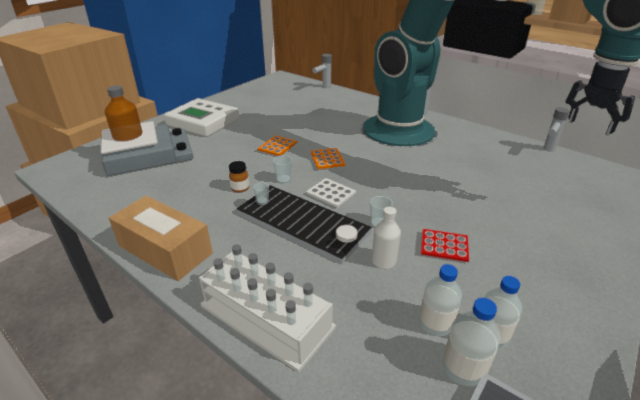

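View pics/wrist0.png

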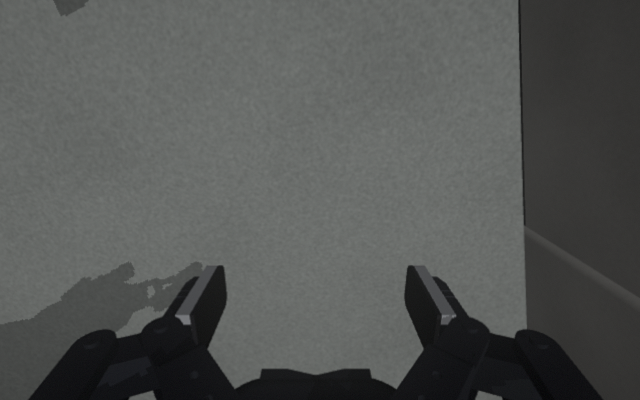

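The candidates in the top view are the white plate with grey wells at (312,225), orange plates at (359,285) and (434,272), and a red plate at (174,218). I choose the white one, and next check it in a crop and measure it.

```bash
cat > m.py <<'E'
from h import *
def comp(mask,c,r=40):
    n,l,st,ce=cv2.connectedComponentsWithStats(mask.astype(np.uint8))
    i=l[c[1],c[0]]
    return (l==i)
E
python3 - <<'E'
from m import *
s=snap('top'); im=s['color']; cv2.imwrite('pics/crop1.png',cv2.resize(im[125:260,180:440],None,fx=3,fy=3,interpolation=cv2.INTER_CUBIC))
hsv=cv2.cvtColor(im,cv2.COLOR_BGR2HSV)
m=(hsv[...,2]>165)&(hsv[...,1]<40)
box=np.zeros_like(m); box[198:250,280:342]=1; m&=box
cs,_=cv2.findContours(m.astype(np.uint8),0,2); c=max(cs,key=cv2.contourArea)
b=cv2.boxPoints(cv2.minAreaRect(c)); print(b); w=ray(s,b,14); print('plate corners',w.round(1), w.mean(0))
for i in range(4): print(np.linalg.norm(w[i]-w[i-1]), np.degrees(np.arctan2(*(w[i]-w[i-1])[[1,0]])))
d=(hsv[...,2]<60); box=np.zeros_like(m); box[130:200,230:378]=1; d&=box
d=cv2.morphologyEx(d.astype(np.uint8),cv2.MORPH_CLOSE,np.ones((5,5)))
cs,_=cv2.findContours(d,0,2); c=max(cs,key=cv2.contourArea)
b=cv2.boxPoints(cv2.minAreaRect(c)); print(b); w=ray(s,b,20); print('board',w.round(1), w.mean(0))
for i in range(4): print(np.linalg.norm(w[i]-w[i-1]), np.degrees(np.arctan2(*(w[i]-w[i-1])[[1,0]])))
print(ray(s,[[252,169],[357,160],[238,212],[376,217],[203,165],[405,172]],30))
E
```

```text
[[287.9339  242.3124 ]
 [288.9453  206.9127 ]
 [331.99585 208.14272]
 [330.98444 243.5424 ]]
plate corners [[461.9 115.3  14. ]
 [553.4 115.3  14. ]
 [552.8   3.6  14. ]
 [461.5   4.3  14. ]] [507.39400663  59.63563184  14.        ]
110.94223654544427 89.76647174728637
91.42438082630099 0.008244954688212833
111.64654867551094 -90.29590498122275
91.30257499667505 179.56662570284544
[[238.66507 142.17654]
 [368.57382 137.59152]
 [370.4371  190.38458]
 [240.52835 194.9696 ]]
board [[719.9 252.   20. ]
 [739.4 -88.1  20. ]
 [600.7 -94.6  20. ]
 [581.  241.5  20. ]] [660.26861014  77.68720983  20.        ]
139.30708380866554 4.344390629533672
340.73566186756443 -86.71700435286378
138.89382324325143 -177.3236451626934
336.68483906977593 93.35058005969552
[[ 648.13154047  212.54034952   30.        ]
 [ 677.6209283   -57.84468393   30.        ]
 [ 536.23115942  244.46057843   30.        ]
 [ 531.79980905 -108.56119314   30.        ]
 [ 655.95120868  340.8014088    30.        ]
 [ 649.32882667 -182.03584658   30.        ]]
```

View pics/crop1.png

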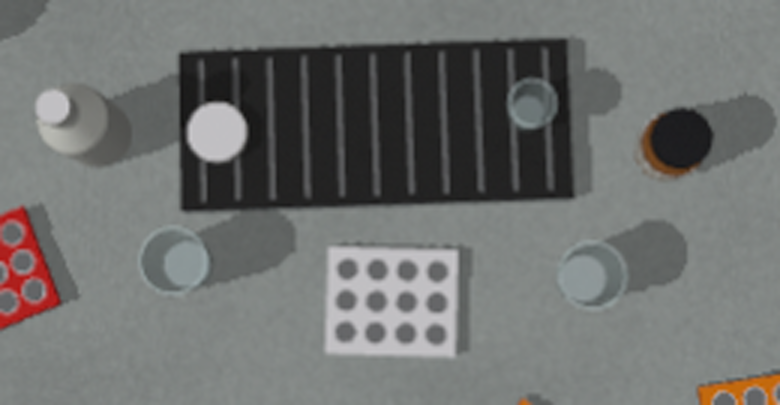

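```bash
cat >> m.py <<'E'
from scipy.spatial.transform import Rotation as Ro
A=0.058
BO=np.array([591.0,73.5,0]) # board origin est.
def move(x,y,z,yaw=A+np.pi):
    st=monitor.get_state(); R=Ro.from_euler('xyz',st['tcp_rot']).as_matrix()
    d=R.T@(np.array([x,y,z])-st['tcp_pos'])/10
    sp=-np.degrees((yaw-st['tcp_rot'][2]+np.pi)%(2*np.pi)-np.pi)
    print('t',st['time_s'],'tcp',st['tcp_pos'].round(1),'yaw',st['tcp_rot'].round(3),'F',st['wrist_force'].round(1),'gap',round(st['finger_gap'],1)); print('shift cm',d.round(2),'spin',round(sp,2))
E
python3 -c "
from m import *
move(432,60,230)"
```

```text
t 0.2 tcp [146.  607.5 230.9] yaw [-3.141  0.     2.906] F [-0.7 -1.  -0.3] gap 85.5
shift cm [-40.6  -46.55   0.13] spin -16.83
```

```bash
python3 -m crank '[-40.6,-46.5,0,-16.8,5, -40.6,-46.5,0,-16.8,5, -40.6,-46.5,0,-16.8,5, -40.6,-46.5,0,-16.8,5, -40.6,-46.5,0,-16.8,5, -40.6,-46.5,0,-16.8,5, -40.6,-46.5,0,-16.8,5, -40.6,-46.5,0,-16.8,5]' 20
python3 -c "
from m import *
move(432,60,230)"
```

```text
time_s: 1.0
tcp_pos: [331.9, 251.3, 231.4]
tcp_rot: [3.141, 0.0, -3.084]
wrist_force: [0.6, 0.8, 0.1]
finger_gap: 49.9
t 1.0 tcp [331.9 251.3 231.4] yaw [ 3.141  0.    -3.084] F [0.6 0.8 0.1] gap 49.9
shift cm [ -8.9  -19.68   0.14] spin -0.03
```

```bash
python3 -m crank '[-8.9,-19.7,0,0,5, -8.9,-19.7,0,0,5, -8.9,-19.7,0,0,5, -8.9,-19.7,0,0,5, -8.9,-19.7,10,0,5, -8.9,-19.7,19,0,5, -8.9,-19.7,19,0,5, -8.9,-19.7,19,0,5]'
python3 - <<'E'
from m import *
move(432,60,5)
snap('wrist','w1');snap('scene','s1')
E
```

```text
time_s: 1.8
tcp_pos: [431.0, 61.2, 39.1]
tcp_rot: [-3.141, -0.001, -3.084]
wrist_force: [1.6, 1.2, 0.1]
finger_gap: 50.0
t 1.8 tcp [431.   61.2  39.1] yaw [-3.141e+00 -1.000e-03 -3.084e+00] F [1.6 1.2 0.1] gap 50.0
shift cm [-0.1  -0.12  3.41] spin -0.05
```

View pics/w1.png

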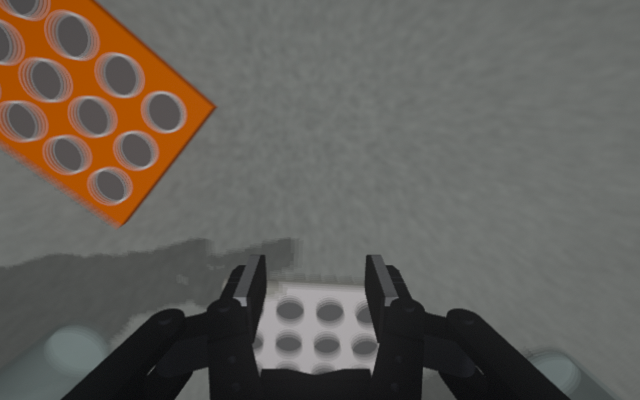

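The wrist view shows the plate's rear edge at row 285, ahead of the fingers and roughly centred between them. The orange plate is well clear on the robot side. Next I descend to touch height.

```bash
python3 -m crank '[0,0,2.5,0,5, 0,0,3.0,0,5, 0,0,3.3,0,5, 0,0,3.6,0,5, 0,0,3.6,0,5]'
python3 - <<'E'
from m import *
move(447,60,3)
E
```

```text
time_s: 2.4
tcp_pos: [432.1, 62.0, 6.2]
tcp_rot: [3.141, 0.001, -3.084]
wrist_force: [0.7, -0.2, -0.0]
finger_gap: 49.9
t 2.4 tcp [432.1  62.    6.2] yaw [ 3.141e+00  1.000e-03 -3.084e+00] F [ 0.7 -0.2 -0. ] gap 49.9
shift cm [-1.48 -0.28  0.32] spin -0.02
```

```bash
python3 -m crank '[0,0,0.3,0,5, 0,0,0.5,0,5, 0,0,0.5,0,5]'; python3 -m crank '[0,0,0.2,0,5, 0,0,0.3,0,5, 0,0,0.3,0,5]'
```

```text
time_s: 2.7
tcp_pos: [431.5, 61.7, 0.2]
tcp_rot: [-3.141, -0.0, -3.084]
wrist_force: [0.2, -0.3, 0.4]
finger_gap: 50.0
time_s: 3.0
tcp_pos: [431.5, 61.6, -2.8]
tcp_rot: [-3.141, -0.0, -3.084]
wrist_force: [0.7, -0.5, -0.2]
finger_gap: 50.1
```

```bash
python3 -m crank '[0,0,0.2,0,5, 0,0,0.2,0,5]';python3 -m crank '[0,0,0.1,0,5, 0,0,0.1,0,5]'
```

```text
time_s: 3.2
tcp_pos: [431.6, 61.6, -3.3]
tcp_rot: [3.141, -0.0, -3.085]
wrist_force: [-15.6, -1.8, 59.0]
finger_gap: 50.2
time_s: 3.4
tcp_pos: [431.7, 61.7, -3.4]
tcp_rot: [3.14, 0.0, -3.085]
wrist_force: [-24.4, -2.7, 94.5]
finger_gap: 50.2
```

```bash
python3 -m crank '[0,0,-0.4,0,5, 0,0,-0.7,0,5, -0.7,0,-0.7,0,5, -1.4,0,-0.7,0,5, -2.0,0,-0.7,0,5, -2.5,0,-0.7,0,5, -3.0,0,-0.7,0,5, -3.5,0,-0.7,0,5]';python3 -m crank '[-0.4,0,0,0,5, -0.8,0,0,0,5, -1.2,0,0,0,5, -1.2,0,0,0,5]'
python3 - <<'E'
from m import *
move(487,65,1)
s=snap('top','t2'); im=s['color']; cv2.imwrite('pics/crop2.png',cv2.resize(im[125:260,180:440],None,fx=3,fy=3,interpolation=cv2.INTER_CUBIC))
E
```

```text
time_s: 4.2
tcp_pos: [466.8, 63.7, 1.1]
tcp_rot: [-3.141, -0.0, -3.084]
wrist_force: [-1.6, -0.6, -0.4]
finger_gap: 50.1
time_s: 4.6
tcp_pos: [479.1, 64.4, 1.4]
tcp_rot: [-3.141, 0.001, -3.084]
wrist_force: [0.6, 0.1, 0.0]
finger_gap: 50.0
t 4.6 tcp [479.1  64.4   1.4] yaw [-3.141e+00  1.000e-03 -3.084e+00] F [0.6 0.1 0. ] gap 50.0
shift cm [-0.79  0.01  0.04] spin -0.03
```

View pics/crop2.png

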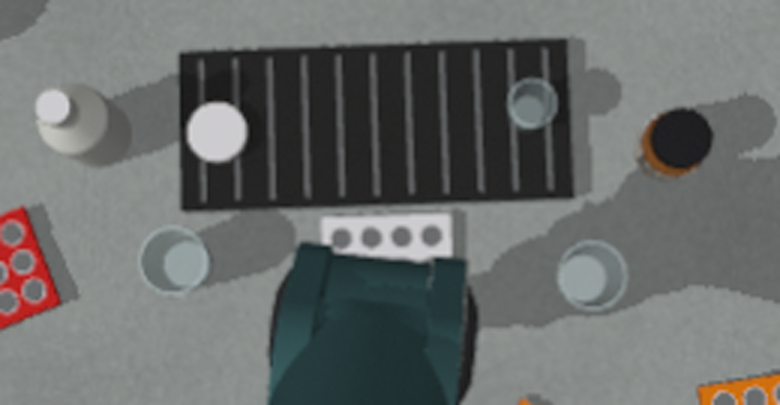

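The plate's front edge, at crop row 214, is a few mm short of the board edge at row 203. It is still square and wells-up. I push in small steps until force builds.

```bash
python3 -m crank '[-0.3,0,0,0,5, -0.6,0,0,0,5, -0.6,0,0,0,5]';python3 -m crank '[-0.15,0,0,0,5, -0.15,0,0,0,5]';python3 -m crank '[-0.1,0,0,0,5, -0.1,0,0,0,5]'
```

```text
time_s: 4.95
tcp_pos: [484.9, 64.7, 1.4]
tcp_rot: [-3.142, 0.0, -3.084]
wrist_force: [-0.4, -1.2, 0.1]
finger_gap: 50.1
time_s: 5.15
tcp_pos: [486.1, 64.8, 1.3]
tcp_rot: [-3.141, 0.0, -3.084]
wrist_force: [-0.0, 0.5, 1.0]
finger_gap: 50.1
time_s: 5.35
tcp_pos: [487.0, 64.8, 1.3]
tcp_rot: [-3.141, -0.0, -3.084]
wrist_force: [-1.1, 0.9, -0.7]
finger_gap: 49.8
```

```bash
for i in 1 2 3; do python3 -m crank '[-0.1,0,0,0,5, -0.1,0,0,0,5]' | egrep 'pos|force'; done
```

```text
tcp_pos: [488.1, 64.9, 1.3]
wrist_force: [-1.0, 0.6, -0.1]
tcp_pos: [488.6, 65.0, 1.2]
wrist_force: [-4.0, -0.4, 2.3]
tcp_pos: [488.6, 64.9, 1.0]
wrist_force: [-9.7, -0.8, 6.5]
```

```bash
python3 -m crank '[-0.1,0,-0.2,0,5, -0.1,0,-0.5,0,5, -0.1,0,-0.8,0,5, -0.1,0,-1.2,0,5, -0.1,0,-1.5,0,5]'
python3 - <<'E'
from m import *
move(487,65,1)
s=snap('scene','s3'); im=s['color']; cv2.imwrite('pics/crop3.png',cv2.resize(im[120:270,220:440],None,fx=3.5,fy=3.5,interpolation=cv2.INTER_CUBIC))
E
```

```text
time_s: 6.45
tcp_pos: [489.1, 65.0, 15.8]
tcp_rot: [-3.141, -0.004, -3.084]
wrist_force: [-9.0, -1.1, -0.0]
finger_gap: 50.1
t 6.45 tcp [489.1  65.   15.8] yaw [-3.141 -0.004 -3.084] F [-9.  -1.1 -0. ] gap 50.1
shift cm [0.2  0.02 1.48] spin -0.02
```

View pics/crop3.png

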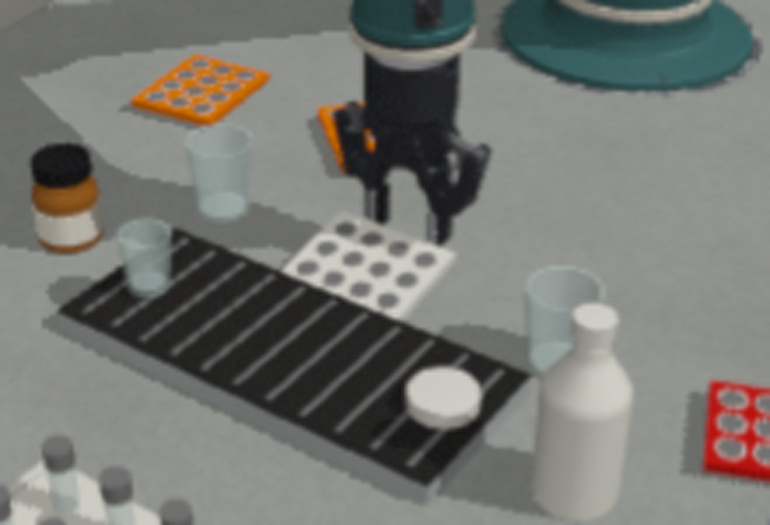

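The plate looks tilted, with its rear edge up at the fingertips (crop (345,215) to (455,250)) and pressure held at 9 N. I continue along the arc.

```bash
python3 -m crank '[-0.1,0,-0.4,0,5, -0.2,0,-0.8,0,5, -0.3,0,-1.2,0,5, -0.4,0,-1.6,0,5, -0.6,0,-2.0,0,5, -0.8,0,-2.4,0,5]'
python3 - <<'E'
from m import *
move(487,65,1)
s=snap('scene','s4'); im=s['color']; cv2.imwrite('pics/crop4.png',cv2.resize(im[120:270,220:440],None,fx=3.5,fy=3.5,interpolation=cv2.INTER_CUBIC))
E
```

```text
time_s: 7.1
tcp_pos: [494.8, 65.2, 39.2]
tcp_rot: [-3.141, -0.009, -3.084]
wrist_force: [-25.1, -1.2, 8.7]
finger_gap: 49.9
t 7.1 tcp [494.8  65.2  39.2] yaw [-3.141 -0.009 -3.084] F [-25.1  -1.2   8.7] gap 49.9
shift cm [0.75 0.02 3.83] spin -0.02
```

View pics/crop4.png

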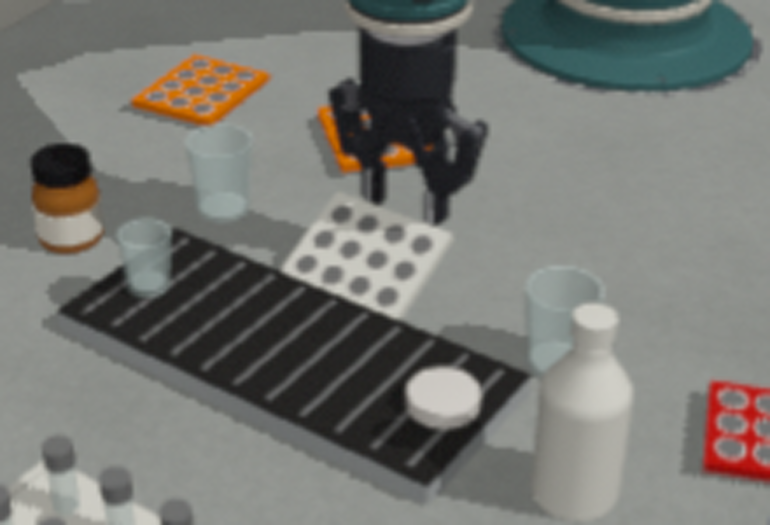

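```bash
python3 -m crank '[-0.1,0,-0.4,0,5, -0.3,0,-0.8,0,5, -0.5,0,-1.1,0,5, -0.7,0,-1.4,0,5, -0.9,0,-1.7,0,5, -1.15,0,-2.0,0,5]'
python3 - <<'E'
from m import *
move(487,65,1)
s=snap('scene','s5'); im=s['color']; cv2.imwrite('pics/crop5.png',cv2.resize(im[120:270,220:440],None,fx=3.5,fy=3.5,interpolation=cv2.INTER_CUBIC))
E
```

```text
time_s: 7.75
tcp_pos: [510.7, 66.2, 60.5]
tcp_rot: [-3.142, 0.0, -3.084]
wrist_force: [0.3, 0.1, 0.2]
finger_gap: 50.2
t 7.75 tcp [510.7  66.2  60.5] yaw [-3.142  0.    -3.084] F [0.3 0.1 0.2] gap 50.2
shift cm [2.37 0.01 5.95] spin -0.03
```

View pics/crop5.png

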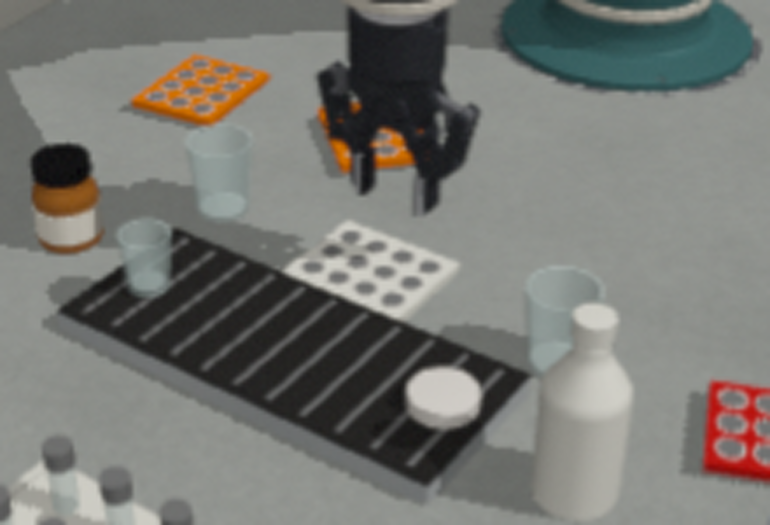

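The rear edge slipped off the tips and the plate dropped flat again. It lies wells-up at the board (crop (350,222) to (458,265)). I check where the edge was in the previous picture, then retry with lower tips and less rise per push.

```bash
python3 - <<'E'
from m import *
s=snapshot('scene')
def onx(px,x):
    a=ray(s,px,0);b=ray(s,px,100); k=(x-a[:,0])/(b[:,0]-a[:,0]); return a+(b-a)*k[:,None]
f=lambda c:[(220+c[0]/3.5,120+c[1]/3.5)]
for nm,x,pts in(('s3',500,[(335,213),(456,252)]),('s4',507,[(338,193),(453,238)])):
    for p in pts: print(nm,onx(f(p),x).round(1))
for p in [(348,221),(458,266),(287,268),(398,315)]: print(ray(s,f(p),14).round(1))
move(474,64,0)
E
```

```text
s3 [[500.   -1.8  19.8]]
s3 [[500. 123.  32.]]
s4 [[507.    7.4  46.9]]
s4 [[507.  124.1  49.7]]
[[496.    9.2  14. ]]
[[493.5 121.3  14. ]]
[[581.3  13.3  14. ]]
[[576.8 122.4  14. ]]
t 7.85 tcp [511.4  66.3  60.8] yaw [ 3.142e+00  2.000e-03 -3.084e+00] F [-0.7 -0.9  0. ] gap 49.9
shift cm [ 3.76 -0.02  6.07] spin -0.03
```

```bash
python3 -m crank '[3.8,0,0,0,5, 3.8,0,2,0,5, 3.8,0,4.5,0,5, 3.8,0,5.8,0,5, 3.8,0,6.2,0,5, 3.8,0,6.2,0,5]'; python3 -m crank '[-0.4,0,0,0,5, -0.8,0,0,0,5, -1.1,0,0,0,5, -1.1,0,0,0,5]'; python3 -m crank '[-0.2,0,0,0,5, -0.2,0,0,0,5]'
```

```text
time_s: 8.45
tcp_pos: [472.6, 63.8, -1.8]
tcp_rot: [-3.141, -0.0, -3.084]
wrist_force: [0.4, 0.2, 0.4]
finger_gap: 50.0
time_s: 8.85
tcp_pos: [484.2, 64.7, -1.3]
tcp_rot: [-3.142, 0.001, -3.084]
wrist_force: [0.6, 1.0, 0.4]
finger_gap: 50.0
time_s: 9.05
tcp_pos: [485.7, 64.8, -1.6]
tcp_rot: [-3.141, 0.0, -3.084]
wrist_force: [-0.2, 0.4, 0.4]
finger_gap: 50.1
```

```bash
python3 -m crank '[-0.2,0,0,0,5, -0.2,0,0,0,5]'|egrep 'pos|force'; for i in 1 2 3 ; do python3 -m crank '[-0.1,0,0,0,5, -0.1,0,0,0,5]' | egrep 'pos|force'; done
```

```text
tcp_pos: [487.7, 64.9, -1.7]
wrist_force: [-0.2, 0.0, 0.2]
tcp_pos: [488.5, 64.9, -1.7]
wrist_force: [-0.9, -0.3, 0.5]
tcp_pos: [488.6, 64.9, -1.9]
wrist_force: [-6.1, -0.8, 2.9]
tcp_pos: [488.6, 65.0, -2.0]
wrist_force: [-11.7, -0.8, 8.2]
```

```bash
python3 -m crank '[-0.15,0,-0.1,0,5, -0.15,0,-0.5,0,5, -0.15,0,-0.9,0,5, -0.15,0,-1.3,0,5, -0.2,0,-1.6,0,5]'; python3 -m crank '[-0.05,0,-0.4,0,5, -0.15,0,-0.8,0,5, -0.25,0,-1.2,0,5]'
python3 - <<'E'
from m import *
move(487,65,1)
s=snap('scene','s6'); im=s['color']; cv2.imwrite('pics/crop6.png',cv2.resize(im[150:230,270:370],None,fx=7,fy=7,interpolation=cv2.INTER_CUBIC))
E
```

```text
time_s: 10.35
tcp_pos: [489.2, 64.9, 13.5]
tcp_rot: [-3.141, -0.006, -3.084]
wrist_force: [-16.9, -0.6, 0.0]
finger_gap: 50.0
time_s: 10.65
tcp_pos: [491.3, 65.1, 25.3]
tcp_rot: [-3.141, -0.008, -3.084]
wrist_force: [-19.1, -0.9, 3.4]
finger_gap: 50.2
t 10.65 tcp [491.3  65.1  25.3] yaw [-3.141 -0.008 -3.084] F [-19.1  -0.9   3.4] gap 50.2
shift cm [0.41 0.02 2.43] spin -0.02
```

View pics/crop6.png

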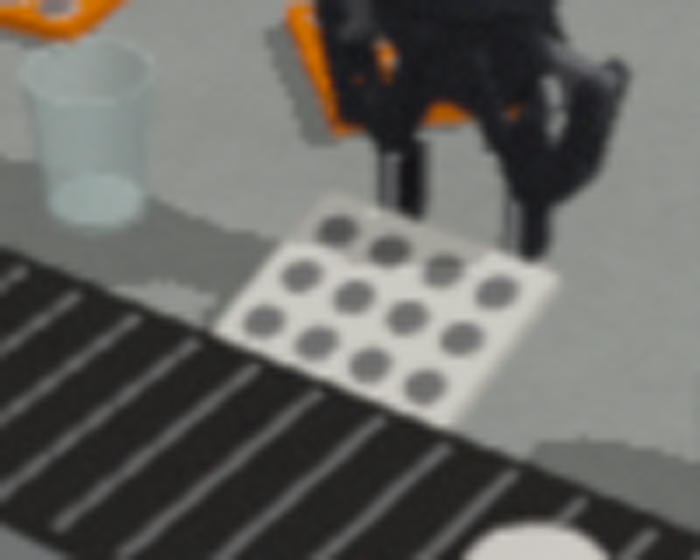

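The plate is tilted about 20° and held, with the rear edge against the fingers at crop (335,195) to (560,270). From here I push more and raise less.

```bash
python3 -m crank '[-0.15,0,-0.3,0,5, -0.3,0,-0.6,0,5, -0.5,0,-0.9,0,5]'|egrep 'pos|force'; python3 -m crank '[-0.15,0,-0.25,0,5, -0.3,0,-0.5,0,5, -0.5,0,-0.7,0,5]'|egrep 'pos|force'
python3 - <<'E'
from m import *
s=snap('scene','s7'); im=s['color']; cv2.imwrite('pics/crop7.png',cv2.resize(im[150:230,270:370],None,fx=7,fy=7,interpolation=cv2.INTER_CUBIC))
E
```

```text
tcp_pos: [494.1, 65.2, 33.7]
wrist_force: [-34.3, -2.5, 11.4]
tcp_pos: [496.9, 65.4, 40.2]
wrist_force: [-49.0, -1.7, 19.7]
```

View pics/crop7.png

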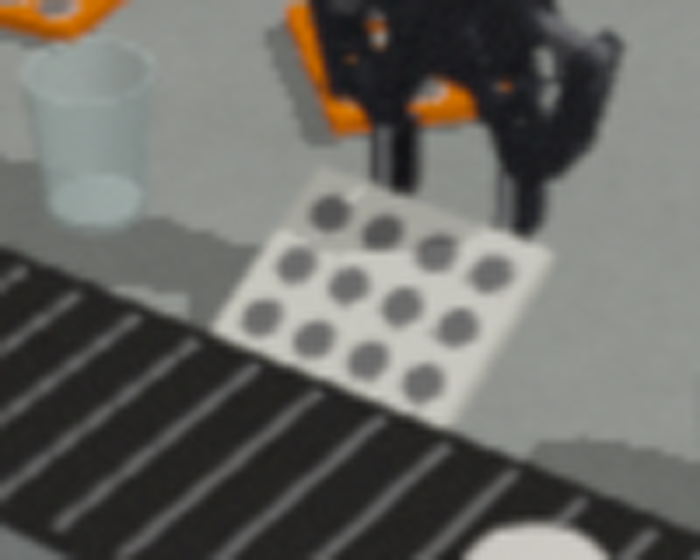

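The force has grown to 49 N, with 20 N up on the tool, so I'm pushing too far ahead of the rise. Next I rise without pushing.

```bash
python3 -m crank '[0,0,-0.3,0,5, 0,0,-0.5,0,5]'|egrep 'pos|force'; python3 -m crank '[-0.05,0,-0.3,0,5, -0.15,0,-0.6,0,5]'|egrep 'pos|force'; python3 - <<'E'
from m import *
s=snap('scene','s8'); im=s['color']; cv2.imwrite('pics/crop8.png',cv2.resize(im[150:230,270:370],None,fx=7,fy=7,interpolation=cv2.INTER_CUBIC))
E
```

```text
tcp_pos: [499.1, 65.5, 45.8]
wrist_force: [-29.1, -1.6, 14.8]
tcp_pos: [504.0, 65.8, 52.7]
wrist_force: [0.8, -0.4, 0.3]
```

View pics/crop8.png

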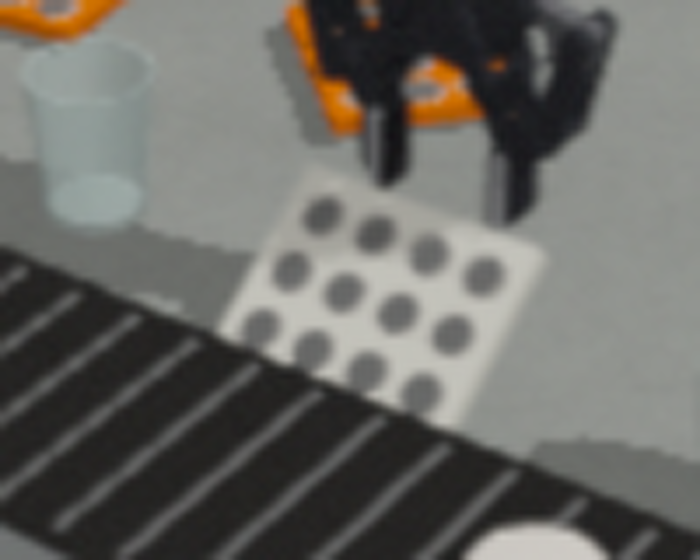

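```bash
python3 - <<'E'
from m import *
s=snapshot('scene')
def onx(px,x):
    a=ray(s,px,0);b=ray(s,px,100); k=(x-a[:,0])/(b[:,0]-a[:,0]); return a+(b-a)*k[:,None]
def ony(px,y):
    a=ray(s,px,0);b=ray(s,px,100); k=(y-a[:,1])/(b[:,1]-a[:,1]); return a+(b-a)*k[:,None]
f=lambda c:[(270+c[0]/7,150+c[1]/7)]
# corners: rear R, rear L, front L, front R
for nm,P in (('s6',[(335,192),(560,272),(445,427),(213,330)]),('s7',[(320,168),(553,247),(445,427),(210,328)]),('s8',[(308,160),(547,252),(447,425),(217,333)])):
    print(nm)
    for p in P[1:3]: print(' L',ony(f(p),122).round(1))
    for p in [P[0],P[3]]: print(' R',ony(f(p),10).round(1))
    print(' fr z10', ray(s,f(P[2]),10).round(1),ray(s,f(P[3]),10).round(1))
cv2.imwrite('pics/crop9.png',cv2.resize(s['color'][150:230,270:370],None,fx=7,fy=7,interpolation=cv2.INTER_CUBIC))
move(474,64,-2)
E
```

```text
s6
 L [[500.7 122.   42.6]]
 L [[576.9 122.   10.5]]
 R [[504.3  10.   38.7]]
 R [[584.4  10.   12.3]]
 fr z10 [[576.4 121.6  10. ]] [[582.    7.9  10. ]]
s7
 L [[506.6 122.   57.7]]
 L [[576.9 122.   10.5]]
 R [[514.2  10.   55.3]]
 R [[586.1  10.   14.2]]
 fr z10 [[576.4 121.6  10. ]] [[581.6   6.   10. ]]
s8
 L [[510.7 122.   57.5]]
 L [[575.6 122.   10.7]]
 R [[521.9  10.   63. ]]
 R [[582.   10.    9.4]]
 fr z10 [[574.9 121.5  10. ]] [[582.6  10.5  10. ]]
t 11.85 tcp [506.7  66.   53.6] yaw [ 3.142e+00  1.000e-03 -3.084e+00] F [ 0.7  0.1 -0.3] gap 49.9
shift cm [ 3.28 -0.02  5.56] spin -0.03
```

View pics/crop9.png

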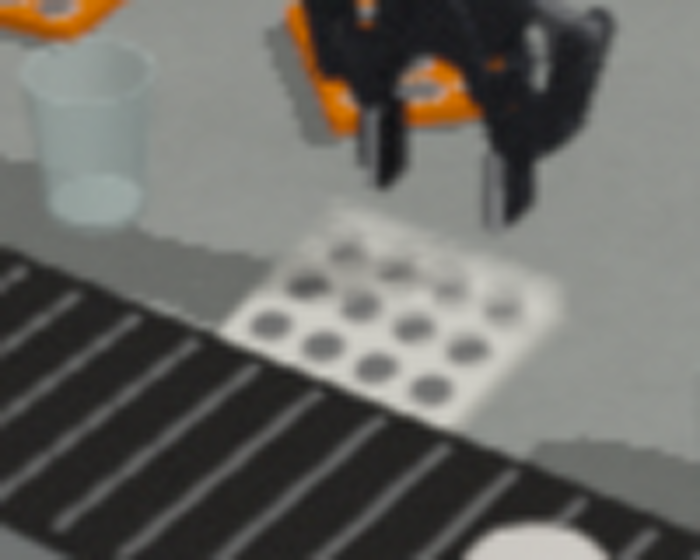

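The plate slipped and fell back flat again; it is blurred and nearly flat in this picture. The fix is low press force, tips as deep as possible, and following the computed edge arc exactly.

```bash
python3 -m crank '[3.3,0,0,0,5, 3.3,0,2,0,5, 3.3,0,4.2,0,5, 3.3,0,5.3,0,5, 3.3,0,5.6,0,5, 2.8,0,5.6,0,5, 2.4,0,5.6,0,5, 2.1,0,5.6,0,5]'; python3 -m crank '[-0.1,0,0,0,5, -0.1,0,0,0,5]'
```

```text
time_s: 12.65
tcp_pos: [486.1, 64.8, -2.3]
tcp_rot: [-3.142, 0.001, -3.084]
wrist_force: [-2.6, -0.2, 0.6]
finger_gap: 49.7
time_s: 12.85
tcp_pos: [486.7, 64.9, -2.6]
tcp_rot: [-3.142, 0.0, -3.084]
wrist_force: [-0.9, 0.1, -0.4]
finger_gap: 50.0
```

```bash
python3 -m crank '[-0.1,0,0,0,5, -0.2,0,0,0,5, -0.2,0,0,0,5]'|egrep 'pos|force'; python3 -m crank '[-0.1,0,0,0,5, -0.1,0,0,0,5]' | egrep 'pos|force'
```

```text
tcp_pos: [488.6, 65.0, -2.7]
wrist_force: [0.1, 0.1, 0.7]
tcp_pos: [488.6, 65.0, -2.9]
wrist_force: [-6.3, -0.7, 4.6]
```

```bash
python3 -m crank '[-0.05,0,-0.4,0,5, -0.05,0,-0.8,0,5, -0.05,0,-1.2,0,5, -0.05,0,-1.5,0,5]'|egrep 'pos|force'; python3 -m crank '[-0.05,0,-0.3,0,5, -0.1,0,-0.6,0,5, -0.1,0,-0.6,0,5]' | egrep 'pos|force'; python3 - <<'E'
from m import *
s=snap('scene','s10'); im=s['color']; cv2.imwrite('pics/crop10.png',cv2.resize(im[150:230,270:370],None,fx=7,fy=7,interpolation=cv2.INTER_CUBIC))
E
```

```text
tcp_pos: [488.8, 64.9, 12.2]
wrist_force: [-5.5, -0.9, 0.5]
tcp_pos: [489.6, 65.0, 18.2]
wrist_force: [-8.2, 0.4, -0.1]
```

View pics/crop10.png

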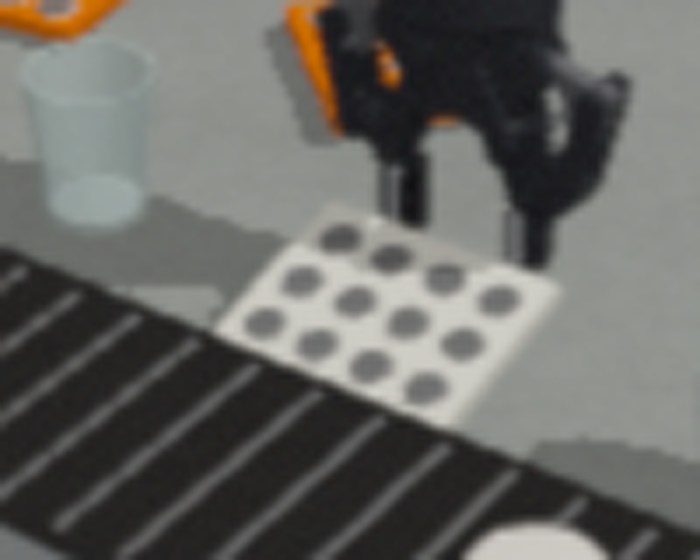

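```bash
python3 -m crank '[-0.1,0,-0.35,0,5, -0.2,0,-0.65,0,5, -0.3,0,-0.9,0,5, -0.4,0,-1.2,0,5, -0.4,0,-1.2,0,5]'|egrep 'pos|force'; python3 - <<'E'
from m import *
s=snap('scene','s11'); im=s['color']; cv2.imwrite('pics/crop11.png',cv2.resize(im[150:230,270:370],None,fx=7,fy=7,interpolation=cv2.INTER_CUBIC))
E
```

```text
tcp_pos: [492.4, 65.2, 29.8]
wrist_force: [-14.4, -0.1, 2.7]
```

View pics/crop11.png

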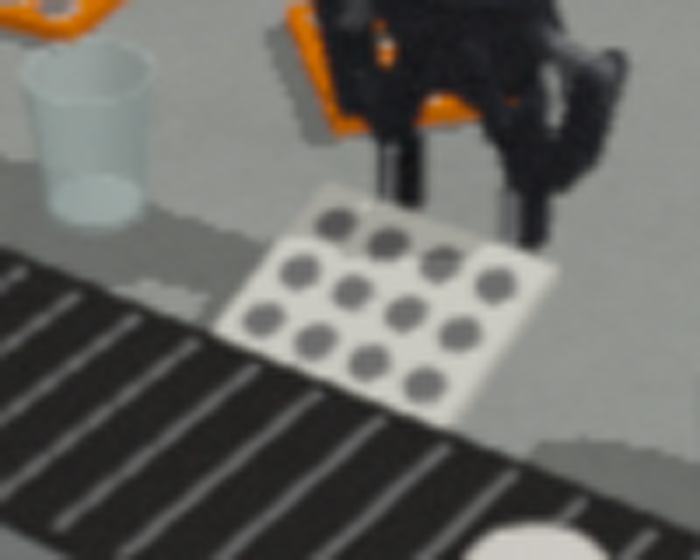

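```bash
python3 -m crank '[-0.1,0,-0.3,0,5, -0.2,0,-0.55,0,5, -0.2,0,-0.55,0,5]'|egrep 'pos|force'; python3 -m crank '[-0.12,0,-0.25,0,5, -0.25,0,-0.5,0,5, -0.25,0,-0.5,0,5]'|egrep 'pos|force'; python3 - <<'E'
from m import *
s=snap('scene','s12'); im=s['color']; cv2.imwrite('pics/crop12.png',cv2.resize(im[150:230,270:370],None,fx=7,fy=7,interpolation=cv2.INTER_CUBIC))
E
```

```text
tcp_pos: [494.2, 65.2, 35.3]
wrist_force: [-15.8, 0.6, 4.4]
tcp_pos: [496.3, 65.4, 40.2]
wrist_force: [-18.7, -1.3, 7.0]
```

View pics/crop12.png

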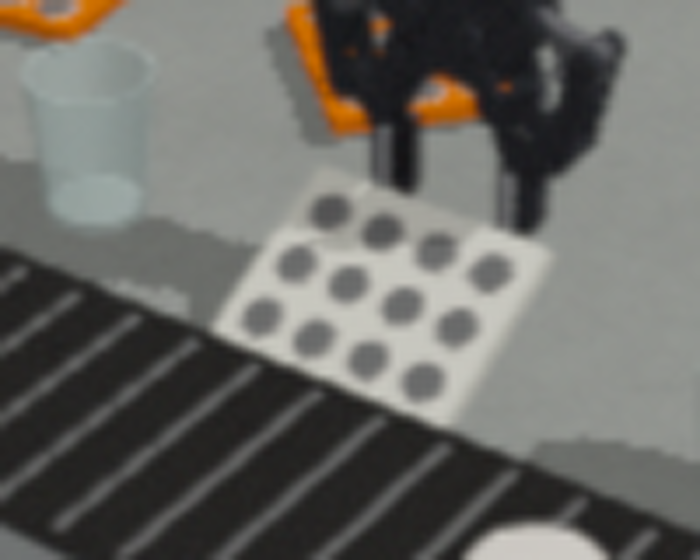

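```bash
python3 -m crank '[-0.12,0,-0.2,0,5, -0.25,0,-0.45,0,5, -0.25,0,-0.45,0,5]'|egrep 'pos|force';python3 - <<'E'
from m import *
s=snap('scene','s13'); im=s['color']; cv2.imwrite('pics/crop13.png',cv2.resize(im[150:230,270:370],None,fx=7,fy=7,interpolation=cv2.INTER_CUBIC))
E
```

```text
tcp_pos: [498.5, 65.5, 44.6]
wrist_force: [-22.2, -1.4, 9.2]
```

View pics/crop13.png

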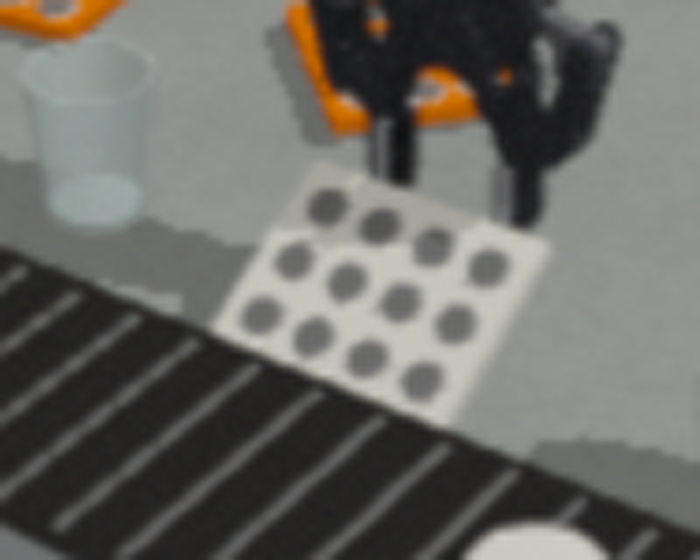

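```bash
python3 - <<'E'
from m import *
s=snap('scene'); st=monitor.get_state(); p=st['tcp_pos']; print(p)
for z in (p[2],p[2]+3.2,p[2]+10):
  for sy in (-32,32):
    X=[p[0]+11,p[1]+sy,z]; q=proj(s,X)[0]; print(z,sy,((q-[270,150])*7).round())
E
```

```text
[498.33474131  65.50206286  44.4287792 ]
44.428779203149375 -32 [372. 204.]
44.428779203149375 32 [498. 257.]
47.62877920314938 -32 [372. 197.]
47.62877920314938 32 [498. 250.]
54.428779203149375 -32 [372. 184.]
54.428779203149375 32 [498. 236.]
```

```bash
python3 -m crank '[-0.15,0,-0.1,0,5, -0.3,0,-0.2,0,5, -0.3,0,-0.2,0,5]'|egrep 'pos|force';python3 - <<'E'
from m import *
s=snap('scene','s14'); im=s['color']; cv2.imwrite('pics/crop14.png',cv2.resize(im[150:230,270:370],None,fx=7,fy=7,interpolation=cv2.INTER_CUBIC))
st=monitor.get_state(); p=st['tcp_pos']
for sy in (-32,32): print(((proj(s,[p[0]+11,p[1]+sy,p[2]+3.2])[0]-[270,150])*7).round())
E
```

```text
tcp_pos: [499.5, 65.6, 46.0]
wrist_force: [-32.8, -1.4, 15.7]
[370. 196.]
[496. 248.]
```

View pics/crop14.png

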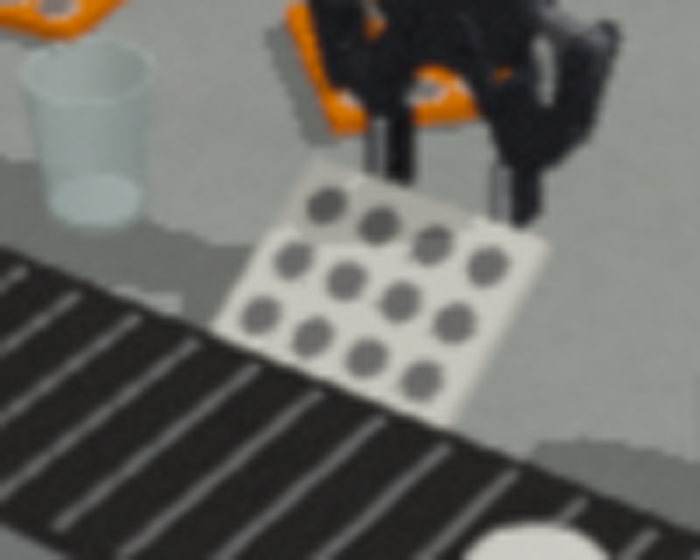

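The force is jamming along the line to the front contact, with a ratio of 0.48. I raise in small steps to unload it while the contact sticks.

```bash
for i in 1; do python3 -m crank '[0,0,-0.1,0,5, 0,0,-0.2,0,5]'|egrep 'pos|force';done; python3 -m crank '[-0.05,0,-0.1,0,5, -0.1,0,-0.2,0,5]'|egrep 'pos|force';python3 - <<'E'
from m import *
s=snap('scene','s15'); im=s['color']; cv2.imwrite('pics/crop15.png',cv2.resize(im[150:230,270:370],None,fx=7,fy=7,interpolation=cv2.INTER_CUBIC))
st=monitor.get_state(); p=st['tcp_pos']
for sy in (-32,32): print(((proj(s,[p[0]+11,p[1]+sy,p[2]+3.2])[0]-[270,150])*7).round())
E
```

```text
tcp_pos: [500.4, 65.6, 48.2]
wrist_force: [-25.3, -0.1, 12.3]
tcp_pos: [501.7, 65.7, 50.3]
wrist_force: [-26.3, -0.3, 13.5]
[367. 189.]
[494. 241.]
```

View pics/crop15.png

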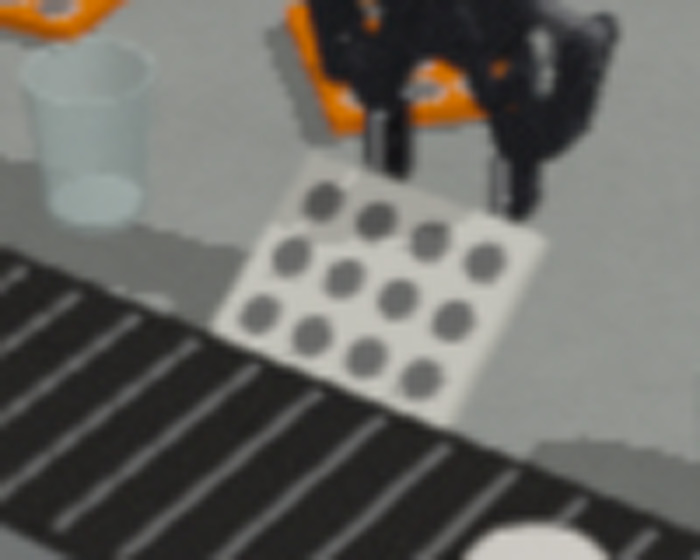

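```bash
python3 -m crank '[-0.1,0,-0.15,0,5, -0.2,0,-0.28,0,5]'|egrep 'pos|force'; python3 -m crank '[-0.1,0,-0.14,0,5, -0.2,0,-0.28,0,5]'|egrep 'pos|force';python3 - <<'E'
from m import *
s=snap('scene','s16'); im=s['color']; cv2.imwrite('pics/crop16.png',cv2.resize(im[150:230,270:370],None,fx=7,fy=7,interpolation=cv2.INTER_CUBIC))
st=monitor.get_state(); p=st['tcp_pos']
for sy in (-32,32): print(((proj(s,[p[0]+11,p[1]+sy,p[2]+3.2])[0]-[270,150])*7).round())
E
```

```text
tcp_pos: [508.3, 66.1, 54.3]
wrist_force: [0.6, 0.3, -0.0]
tcp_pos: [510.4, 66.2, 57.1]
wrist_force: [-0.5, -0.3, -0.9]
[355. 184.]
[482. 237.]
```

View pics/crop16.png

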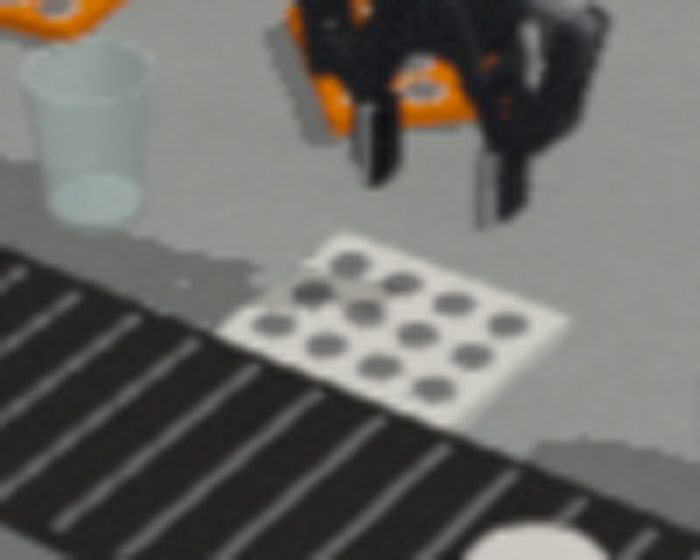

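The plate fell back a third time, again when Fz/Fx reached about 0.51. That matches the front rim hanging on the board face by friction and then dropping suddenly. This time I follow the arc to about 29° as before, then go through that zone quickly with more forward motion and less rise.

```bash
python3 -c "
from m import *
move(474,64,-2.6)"; python3 -m crank '[3.6,0,0,0,5, 3.6,0,2,0,5, 3.6,0,4.5,0,5, 3.6,0,5.7,0,5, 3.6,0,6.0,0,5, 3.1,0,6.0,0,5, 2.7,0,6.0,0,5, 2.4,0,6.0,0,5]'|egrep 'time|pos|force'; python3 -m crank '[-0.1,0,0,0,5, -0.1,0,0,0,5]'|egrep 'pos|force'
```

```text
t 16.95 tcp [510.5  66.2  57.3] yaw [-3.142e+00  1.000e-03 -3.084e+00] F [ 0.4  0.6 -0.3] gap 49.7
shift cm [ 3.66 -0.01  5.99] spin -0.04
time_s: 17.75
tcp_pos: [486.4, 64.8, -2.8]
wrist_force: [-1.5, 0.0, 0.6]
tcp_pos: [487.2, 64.8, -3.0]
wrist_force: [-0.5, 0.5, 2.8]
```

```bash
python3 -m crank '[-0.1,0,-0.02,0,5, -0.2,0,-0.02,0,5, -0.2,0,-0.02,0,5]'|egrep 'pos|force'; python3 -m crank '[-0.03,0,-0.4,0,5, -0.03,0,-0.8,0,5, -0.03,0,-1.2,0,5, -0.05,0,-1.6,0,5, -0.1,0,-2.1,0,5, -0.1,0,-2.1,0,5]'|egrep 'pos|force'
```

```text
tcp_pos: [488.6, 65.0, -3.0]
wrist_force: [-3.9, 0.5, 3.4]
tcp_pos: [489.6, 65.0, 18.7]
wrist_force: [-6.8, -0.2, -0.8]
```

```bash
python3 -m crank '[-0.1,0,-0.35,0,5, -0.2,0,-0.65,0,5, -0.3,0,-0.9,0,5, -0.4,0,-1.15,0,5]'|egrep 'pos|force'; python3 -m crank '[-0.15,0,-0.35,0,5, -0.3,0,-0.7,0,5, -0.4,0,-0.9,0,5]'|egrep 'pos|force'
```

```text
tcp_pos: [492.3, 65.1, 29.5]
wrist_force: [-13.8, -0.8, 3.0]
tcp_pos: [495.5, 65.3, 38.4]
wrist_force: [-19.2, -1.1, 7.0]
```

```bash
python3 -m crank '[-0.8,0,-0.9,0,5, -2.2,0,-2.0,0,5, -3.4,0,-2.7,0,5, -4.4,0,-3.3,0,5]'|egrep 'pos|force';python3 - <<'E'
from m import *
s=snap('scene','s17'); im=s['color']; cv2.imwrite('pics/crop17.png',cv2.resize(im[150:230,270:370],None,fx=7,fy=7,interpolation=cv2.INTER_CUBIC))
E
```

```text
tcp_pos: [543.2, 68.1, 72.6]
wrist_force: [-0.1, -0.5, -0.1]
```

View pics/crop17.png

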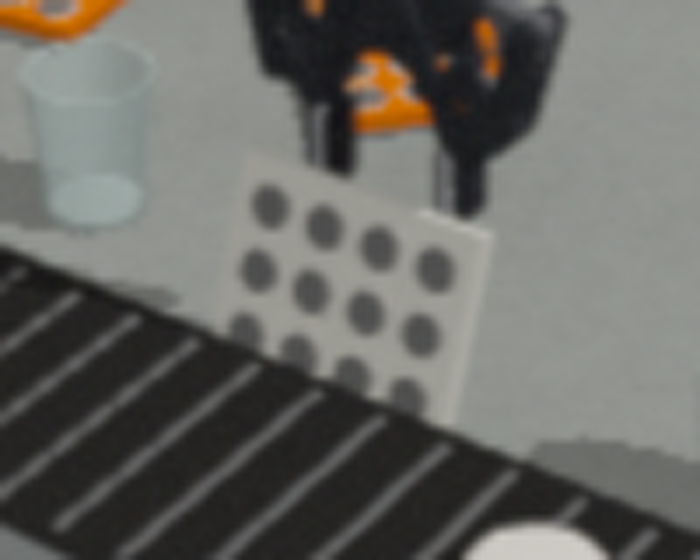

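The fast pass worked: the plate stands at about 65 to 70°, leaning on the fingers, with its lower edge hidden behind the board edge. I push on to vertical.

```bash
python3 -m crank '[-0.7,0,-0.1,0,5, -1.4,0,-0.2,0,5, -2.0,0,-0.2,0,5, -2.5,0,-0.2,0,5, -2.5,0,-0.2,0,5]'|egrep 'pos|force';python3 - <<'E'
from m import *
s=snap('scene','s18'); im=s['color']; cv2.imwrite('pics/crop18.png',cv2.resize(im[150:230,270:370],None,fx=7,fy=7,interpolation=cv2.INTER_CUBIC))
E
```

```text
tcp_pos: [568.2, 69.5, 74.6]
wrist_force: [-0.3, -0.5, -0.1]
```

View pics/crop18.png

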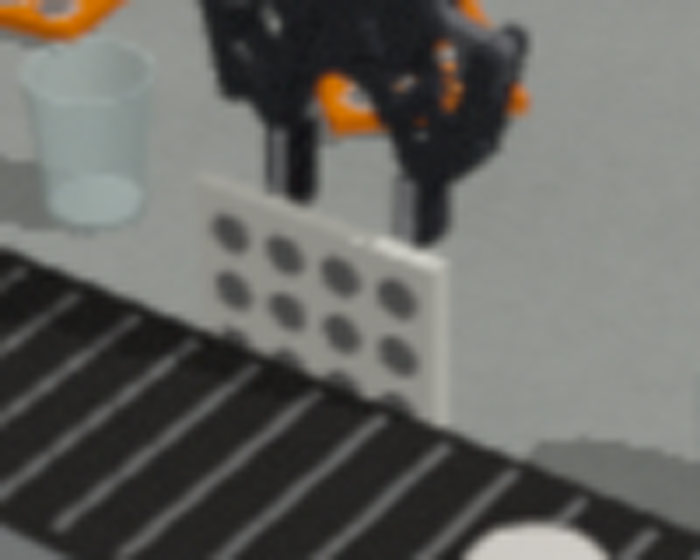

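The plate is practically vertical against the board's front face. Now I push it over.

```bash
python3 -m crank '[-0.7,0,0,0,5, -1.4,0,0,0,5, -2.1,0,0,0,5, -2.8,0,0,0,5, -3.2,0,0,0,5]'|egrep 'time|pos|force';python3 - <<'E'
from m import *
s=snap('scene','s19'); im=s['color']; cv2.imwrite('pics/crop19.png',cv2.resize(im[140:270,240:400],None,fx=5,fy=4.5,interpolation=cv2.INTER_CUBIC))
E
```

```text
time_s: 21.05
tcp_pos: [599.6, 71.3, 73.5]
wrist_force: [-0.6, -0.7, 0.5]
```

View pics/crop19.png

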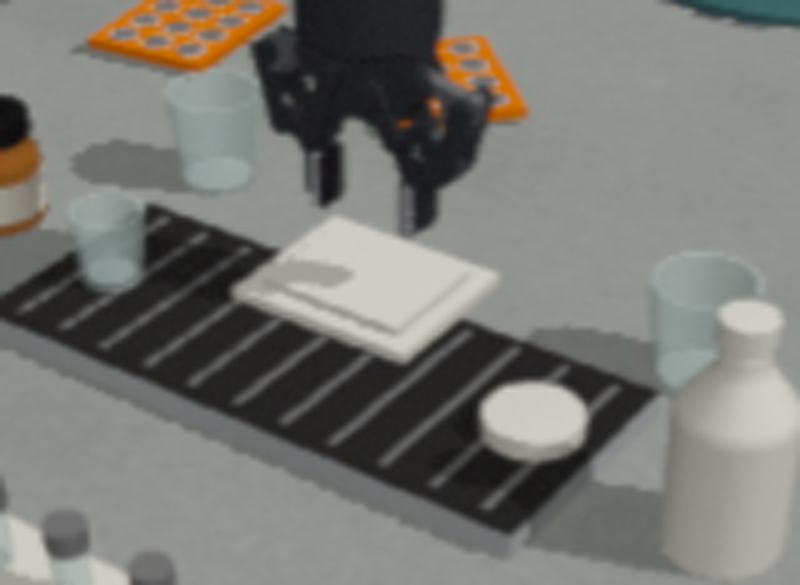

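It fell wells-down and lies flat on the board, its near edge overhanging the front. I retreat behind it and measure.

```bash
python3 -m crank '[4,0,0,0,5, 7,0,0,0,5, 7.5,0,2,0,5, 7.5,0,4,0,5, 7.5,0,4,0,5]'|egrep 'time|pos|force';python3 - <<'E'
from m import *
s=snap('scene','s20'); im=s['color']; cv2.imwrite('pics/crop20.png',cv2.resize(im[160:240,270:370],None,fx=7,fy=7,interpolation=cv2.INTER_CUBIC))
t=snap('top','t20'); cv2.imwrite('pics/t20.png',cv2.resize(t['color'][125:260,180:440],None,fx=3,fy=3,interpolation=cv2.INTER_CUBIC))
move(556,66,19.8)
E
```

```text
time_s: 21.6
tcp_pos: [522.6, 66.8, 32.0]
wrist_force: [-0.2, -0.4, -0.3]
t 21.7 tcp [524.1  66.8  33.9] yaw [-3.141 -0.    -3.084] F [-0.1 -0.  -0.4] gap 50.0
shift cm [-3.18 -0.26  1.41] spin -0.05
```

View pics/crop20.png

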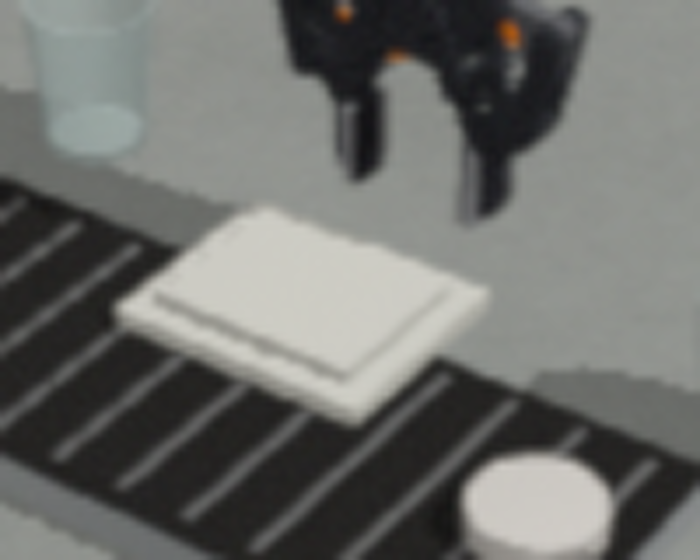

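View pics/t20.png

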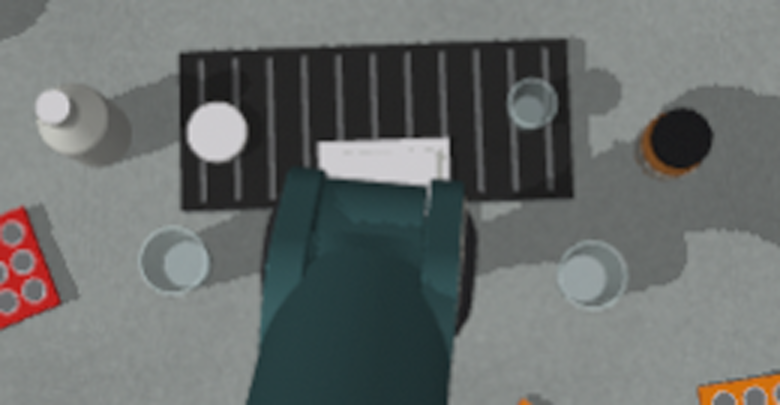

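```bash
python3 - <<'E'
from m import *
s=snapshot('top')
W=ray(s,[(180+318/3,125+142/3),(180+449/3,125+137/3)],28); print(W.round(1))
c,n=np.cos(A),np.sin(A); Rb=np.array([[c,n],[-n,c]])
print('board frame',((W[:,:2]-BO[:2])@Rb.T).round(1))
E
```

```text
[[641.7 124.5  28. ]
 [648.5  12.   28. ]]
board frame [[ 53.5  48. ]
 [ 53.9 -64.7]]
```

```bash
python3 -m crank '[0,0,1.0,0,5, 0,0,1.4,0,5, -1,0,1.4,0,5, -2,0,1.4,0,5, -2.8,0,1.4,0,5, -3.6,0,1.4,0,5, -4.4,0,1.4,0,5]'|egrep 'time|pos|force'; python3 -m crank '[-0.7,0,0,0,5, -1.4,0,0,0,5, -2.1,0,0,0,5, -2.4,0,0,0,5]'|egrep 'time|pos|force'; python3 - <<'E'
from m import *
s=snap('scene','s21'); im=s['color']; cv2.imwrite('pics/crop21.png',cv2.resize(im[160:240,250:370],None,fx=6.5,fy=6.5,interpolation=cv2.INTER_CUBIC))
t=snap('top'); cv2.imwrite('pics/t21.png',cv2.resize(t['color'][125:260,180:440],None,fx=3,fy=3,interpolation=cv2.INTER_CUBIC))
E
```

```text
time_s: 22.45
tcp_pos: [568.6, 69.5, 19.7]
wrist_force: [-1.5, -0.6, 0.3]
time_s: 22.85
tcp_pos: [592.6, 70.9, 19.6]
wrist_force: [-1.4, 0.5, 0.8]
```

View pics/crop21.png

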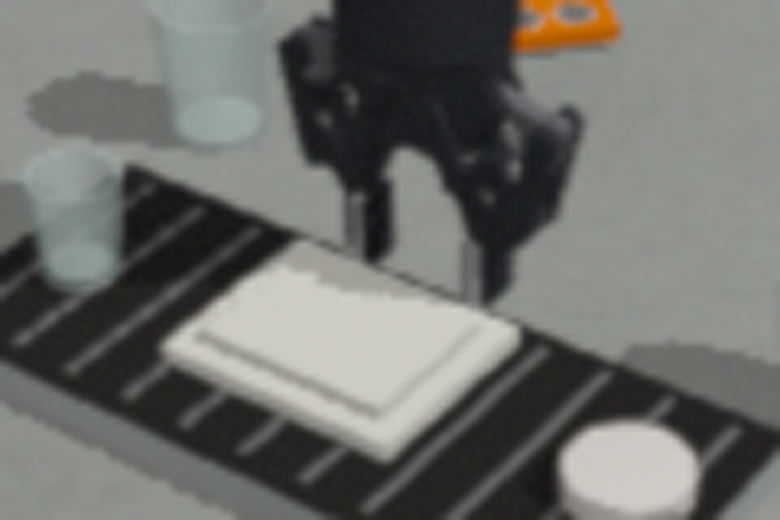

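View pics/t21.png

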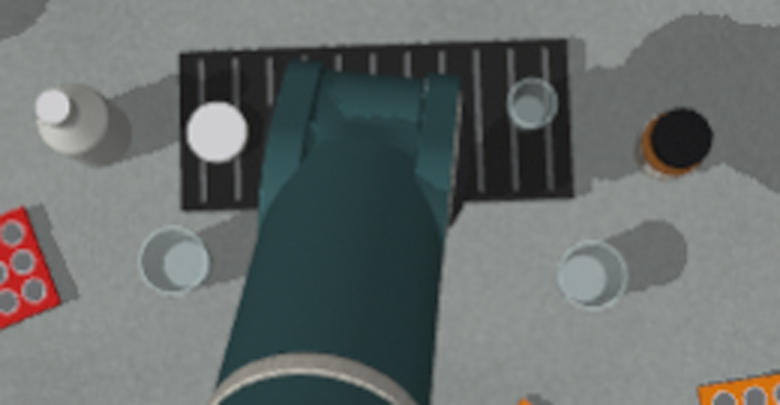

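The plate is square and nearly fully on; its near edge is just past the board edge at crop (300,245) to (515,325). I push 12 mm more, then retreat.

```bash
python3 -m crank '[-0.5,0,0,0,5, -0.9,0,0,0,5, -1.2,0,0,0,5, -1.2,0,0,0,5, 1,0,0,0,5, 4,0,-2,0,5, 8,0,-6,0,5, 12,0,-10,0,5]'|egrep 'time|pos|force'; python3 -m crank '[5,0,-5,0,5, 10,0,-10,0,5, 10,0,-10,0,5,10,0,-10,0,5, 10,0,-10,0,5]'|egrep 'time|pos|force'; python3 - <<'E'
from m import *
s=snap('scene','s22'); im=s['color']; cv2.imwrite('pics/crop22.png',cv2.resize(im[150:270,220:400],None,fx=4.4,fy=4.4,interpolation=cv2.INTER_CUBIC))
t=snap('top'); im=t['color']; cv2.imwrite('pics/t22.png',cv2.resize(im[125:260,180:440],None,fx=3,fy=3,interpolation=cv2.INTER_CUBIC))
hsv=cv2.cvtColor(im,cv2.COLOR_BGR2HSV)
m=(hsv[...,2]>140)&(hsv[...,1]<40); box=np.zeros_like(m); box[140:200,275:345]=1; m&=box
cs,_=cv2.findContours(m.astype(np.uint8),0,2); c=max(cs,key=cv2.contourArea)
b=cv2.boxPoints(cv2.minAreaRect(c)); W=ray(t,b,28)
cc,n=np.cos(A),np.sin(A); Rb=np.array([[cc,n],[-n,cc]])
print(b.round(1),((W[:,:2]-BO[:2])@Rb.T).round(1))
E
```

```text
time_s: 23.75
tcp_pos: [479.7, 64.2, 110.8]
wrist_force: [1.7, 0.5, 2.2]
time_s: 24.25
tcp_pos: [381.8, 59.2, 211.0]
wrist_force: [0.4, 0.3, -0.3]
[[284.8 148.5]
 [328.2 147. ]
 [329.4 182.3]
 [286.1 183.8]] [[116.1  49.3]
 [116.  -63.2]
 [ 23.7 -62.9]
 [ 23.8  48.7]]
```

View pics/crop22.png

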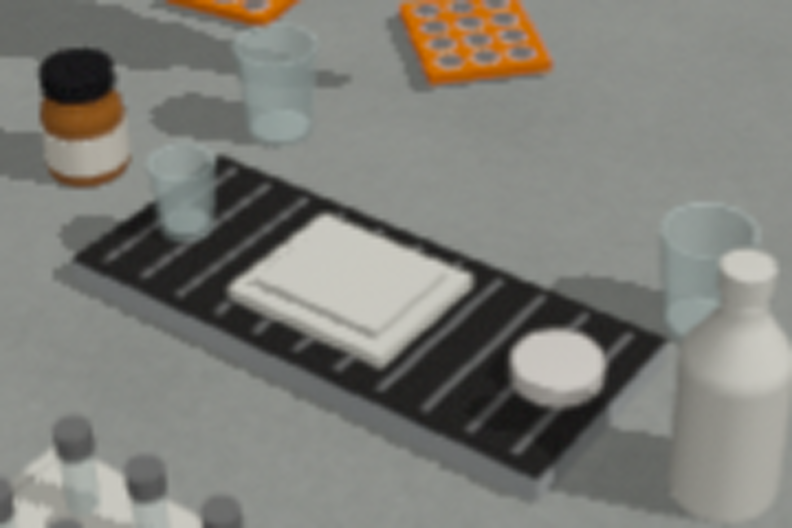

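View pics/t22.png

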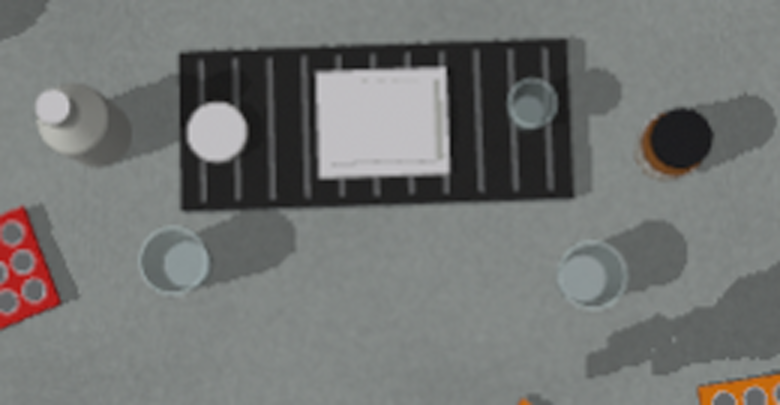

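The plate lies flat with its wells down, spanning board x 24 to 116 mm and y −63 to 49 mm. The beakers, dish, bottle and jar are where they started, and the robot is clear. I hand in.

```bash
python3 -c "
from h import *
print(workorder.job_done())"
```

```text
the job is handed in; nothing more can be done
None
```

The spot plate lies wells-down and flat on the draining board, and the job was handed in at about 24 s of the 51 s allowed. I pushed it flat against the board's front edge and tipped it on that edge with rising fingertips. I then tipped it over and pushed it on until the whole plate was on the board.

**Failed attempts:** the first three tips failed. At about 35° the rear rim came off the fingertips and the plate fell back flat, wells-up, still at the board. I think the front rim was hanging on the board face by friction and then dropping. The fourth try went quickly through that angle and held.

**Final position:** the last top picture puts the corners at board x 24 to 116 mm and y −63 to 49 mm, inside the limits. I judged flatness from the last top and scene pictures, not from measured heights.

**Bystanders and robot:** no beaker, bottle, jar or dish visibly moved between the first and last pictures. The robot was well clear when I handed in. The highest wrist force I read was about 98 N, while touching the bench to find its height. Hand-in reports no verdict, so the result is unconfirmed.

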